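# Fit the drive flange onto the gearbox hub's studs

### The job

Fit the loose aluminium drive flange, boss up, onto the gearbox's upright hub: lower its bore over the centre spigot, turn it by feel until its four holes find the four studs, and slide it fully home, flat against the hub face, then let go. Work gently: do not force it against the studs and do not let it drop onto the hub. Leave everything else on the bench where it is.

Things in the scene. Friction and masses are not known exactly. Their poses are not given: they have to be found in the camera images.
- flange: Loose aluminium flange, 0.35 to 0.7 kg, lying flat on the bench, boss up: a round disc 120 mm across, 12 mm thick, with a square boss on top. Bore 26 mm right through. Four 12.5 mm through holes in the disc at (+-32, +-32) mm in its own x, y. Origin: centre of the underside; z up the axis; x, y square to the boss's flats. Four-fold symmetric: any quarter turn fits.
- boss_top (a point): Centre of the boss's top, on the flange's axis. The boss is square, 44 by 44 mm across its flats, and stands from 12 to 48 mm above the underside. The holes lie off its corners, so fingers on two opposite flats pass between them (and between the studs, which end up 8 mm above the disc).
- gearbox: Fixed grey gearbox end on a timber block (200 x 150 x 45 mm), its dark steel hub (disc 116 mm across) facing straight up. Origin: centre of the timber's underside, on the bench; z is the hub's axis, x along the timber's long side. The hub's shaft is stiff: it does not turn under light forces.
- seat (a point): Centre of the hub's upper face, from which spigot and studs rise, 120 mm above the bench; axes as the gearbox's. With the flange seated home, the flange's origin is here.
- spigot_top (a point): Top of the round steel spigot on the hub's axis: 24 mm across, 46 mm tall above the hub face, its top 12 mm tapering to 16 mm across. The flange's bore clears it by 1 mm all round.
- stud_ends (a point): On the axis, level with the ends of the four brass studs: 9 mm across, 20 mm tall, bevelled tips, on a square of (+-32, +-32) mm about the axis. That square is turned by up to 0.5 rad either way from the gearbox's x, y (this pose does not show it): see or feel it. Holes clear the studs by 1.75 mm all round.
- screwdriver: Bystander: screwdriver with an orange handle, lying. Leave it alone.
- threadlocker: Bystander: small red bottle, 36 mm across, 105 mm tall, standing. Leave it alone.
- piston: Bystander: aluminium piston, 72 mm across, 60 mm tall, standing. Leave it alone.
- wrench: Bystander: steel wrench, lying. Leave it alone.
- bearing: Bystander: steel ring, 72 mm outside, 32 mm bore, 18 mm thick, lying flat (no bolt holes, not the flange). Leave it alone.
- hammer: Bystander: hammer, lying. Leave it alone.
- spraycan: Bystander: blue spray can, 60 mm across, 170 mm tall, standing. Leave it alone.
There are look-alikes about, which are no part of the job. Leave any orange look-alike of the gearbox alone.

How it is judged:
By the outcome, as a careful person would: the job done as asked, in the order asked, and still so for the second after the job is handed in, with the robot touching nothing.
It also fails if it takes over 64 s, if anything falls off the work surface, if the arm or the gripper's body presses on something with over 40 N, if the wrist force passes 120 N, or if a joint passes its speed limit or range.

### The arm

A 7-joint arm with a two-finger parallel gripper is mounted at the origin on the work surface. World frame = base frame: x ahead of the robot, y to its left, z up, the work surface at z = 0. Lengths are in m, angles in rad, forces in N, time in s.
With the tool pointing down it reaches from about 0.425 to 0.925 m from the base axis. Payload 6.8 kg.
Tool frame: the origin (TCP) lies midway between the tips of the shut fingers; the grasp point (between the pads) lies 19 mm behind it; z points along the fingers, y is the line along which they close (so a half turn about z gives the same grasp; the last joint's range is limited). The gripper opens to 85 mm and grips with 20 to 120 N. Pads are 22 mm wide; open, the fingers measure 114 mm over their backs; the gripper's body (76 mm by 85 mm) begins 54 mm behind the grasp point. The pads swing forward as they close: fully open they stand 13 mm farther back than shut.
Start: joints at [-1.368, 0.477, 0.022, 1.555, -0.011, 1.109, -0.083], TCP at [0.206, 0.643, 0.231] pointing down, gripper open.
Joint ranges: [-2.96, 2.96], [-0.34, 2.1], [-1.41, 1.46], [0.24, 2.44], [-1.37, 4.51], [0.17, 1.92], [-2.96, 2.96]. Speed limits (rad/s): [2.39, 2.39, 3.14, 3.14, 3.14, 3.14, 3.14].

### API

Orientations are given as a rotation vector (axis times angle).
In Python, from bench import r gives the robot as it stands. The module is installed in compiled form; this text tells all that it offers.
- The arm moves only by the tool apply_moves, never from a script. Its argument "rows" is a list of rows, each a list of 6 numbers: the shift along the tool's x, y, z scaled (see below), then the turn, a rotation vector about the tool's x, y, z scaled (see below). A call has 1 to 5 rows; each row is the pose to reach, as a shift and turn from the pose commanded when the call began, along the tool's axes at that moment; what a row does not reach only later rows make up. The controller multiplies each number of a shift by 0.25 m and each number of a turn by 90 degrees. A row lasts 1/8 s, in which the tool goes at most 62.5 mm and 10.7 degrees, less where a joint would pass 70% of its speed; a pose out of reach is approached as far as the arm can. A call with a number of a shift or a turn outside -1 to 1 is refused whole. A call with a gripper value outside its range is refused whole. "claw" is the opening, from 0 (shut) to 1 (fully open), set as the call begins (left out, the last holds). The fingers move at their own pace and stop on an object; "newtons" is the grip in N (left out, the last holds). Time passes only in rows, so rows that repeat a pose let the fingers close. It gives the time, the measured TCP pose, the force, the opening and the grip force at its end, in the units of the state.
- r.get_obs(): the state, without advancing time (a new reading comes with each control period).
- r.grab_frame(name): name is "scene" or "top"; returns a dict with "pixels" (480x640x3 uint8, red, green, blue), "intrinsics" (3x3 intrinsics, pixels), "dist" ([k1, k2, p1, p2, k3] as OpenCV has them; the pictures are not rectified), "eye" and "attitude" of the camera in the world. Camera axes: x right, y up, looking along -z (the intrinsics and any distortion apply to the point x, -y, -z); pixel columns grow to the right and rows downward; lengths in m; the calibration is good to about 2 mm. A picture is of the moment at which its call begins. There is no depth.
- r.hand_in(): hands the job in; it is judged then, once.
Trained networks look in a picture, given as the dict that the camera call returned (one of the last four; its "shot" number tells which), for a name from the list of things; names that differ only in an ending like _2 or _b are one class to them, and where a whole thing is asked for, a point or a joint stands for the part that bears it (a point fixed in the world has none). Each returns a list of dicts, best first, with "conf" (0 to 1); they miss things now and then, are a little off and sometimes report something else, mostly with a low value. They report only what shows in the picture. A call takes as long as a camera call. They do not tell look-alikes from the thing itself.
- r.search_frame(picture, thing): "rect" ([left, top, width, height] in pixels, round what is visible of it).
- r.outline_of(picture, thing): "pixels" (480x640 bool, what is visible of it) and "rect" ([left, top, width, height] in pixels, round what is visible of it).
- r.landmark_of(picture, thing): "point" ([column, row] in pixels: a listed point, or the origin of a listed thing).
The state is a dict: "clock": time; "joints": joint angles; "qvel": joint speeds; "tau": joint torques, N m; "tcp_pos": TCP position; "orientation": TCP orientation; "contact_force": force on the tool from outside, world axes, zero at the start; "moment": the same for the moment, N m; "grip_width": finger opening in m; "gripper_force": force on a finger pad.
Only numpy, scipy, OpenCV 4.12 (cv2) and the standard library are available. Lean on these libraries where they do the work, as an engineer would, in place of code of your own. Each camera call takes 0.05 s, during which the arm holds its last target. There are 200 camera calls.

## Working session

There is one attempt and no reset: what is moved stays moved. The work goes in short steps, Python scripts to look and compute and a tool call to move; the robot and the scene stay as the last step left them, time stands still between calls to the robot, and variables do not carry over. Pictures are saved under pics/ and viewed, at most 10 in all, crops included, and the job is handed in when it is done.

Besides the shell and the picture viewer there is one more tool, called after "Request:" in YAML: its name, and indented under it one key for each argument. apply_moves: Moves the arm, as the interface text tells. Its arguments: {"type":"object","properties":{"rows":{"type":"array","items":{"type":"array","items":{"type":"number"}}},"claw":{"type":"number"},"newtons":{"type":"number"}},"required":["rows"]}

```bash
mkdir -p pics; cat > h.py <<'E'
import numpy as np, cv2
from scipy.spatial.transform import Rotation as R
from bench import r
def save(p,n): cv2.imwrite('pics/'+n,p['pixels'][:,:,::-1])
def att(p):
    a=np.array(p['attitude'],float)
    return a if a.shape==(3,3) else R.from_rotvec(a).as_matrix() if a.size==3 else R.from_quat(a).as_matrix()
def ray(p,uv):
    q=cv2.undistortPoints(np.array(uv,float).reshape(-1,1,2),np.array(p['intrinsics'],float),np.array(p['dist'],float))[:,0]
    return np.array(p['eye'],float),np.c_[q[:,0],-q[:,1],-np.ones(len(q))]@att(p).T
def atz(p,uv,z):
    e,d=ray(p,uv); return e+d*((z-e[2])/d[:,2])[:,None]
def proj(p,X):
    c=(np.array(X,float).reshape(-1,3)-np.array(p['eye']))@att(p)
    c=c*[1,-1,-1]
    return cv2.projectPoints(c,np.zeros(3),np.zeros(3),np.array(p['intrinsics'],float),np.array(p['dist'],float))[0][:,0]
E
python3 - <<'E'
from h import *
for n in('scene','top'):
    p=r.grab_frame(n);save(p,n+'0.png');print(n,p['eye'],p['attitude'])
    for t,z in(('flange',0),('boss_top',.048),('gearbox',0),('seat',.12),('spigot_top',.166),('stud_ends',.14),('bearing',.0)):
        for d in r.landmark_of(p,t)[:3]:print(t,round(d['conf'],2),np.round(d['point'],1),atz(p,d['point'],z).round(4))
print(r.get_obs())
E
```

```text
scene [ 1.28902264 -0.53064683  0.71166698] [0.94604156 0.47355717 0.8963866 ]
boss_top 0.8 [233.  304.2] [[ 0.5231 -0.1971  0.048 ]]
gearbox 0.65 [382.4 258.6] [[0.5074 0.2518 0.    ]]
seat 0.87 [385.4 219.4] [[0.5047 0.2485 0.12  ]]
seat 0.61 [374.7 175.9] [[0.2781 0.4068 0.12  ]]
spigot_top 0.9 [388.1 206.4] [[0.5183 0.239  0.166 ]]
spigot_top 0.77 [373.7 161.8] [[0.2743 0.4008 0.166 ]]
stud_ends 0.73 [376.9 163.5] [[0.2419 0.4447 0.14  ]]
stud_ends 0.72 [234.3 301.1] [[ 0.6222 -0.2371  0.14  ]]
stud_ends 0.63 [389.5 211.3] [[0.5041 0.2603 0.14  ]]
bearing 0.57 [136.6 286.2] [[ 0.2794 -0.3431  0.    ]]
top [0.23778586 0.02231415 1.67738113] [ 0.15459768 -0.15022082 -1.56564917]
flange 0.67 [402.4 260.3] [[ 0.5161 -0.1966  0.    ]]
boss_top 0.71 [236.9 251.8] [[0.5318 0.259  0.048 ]]
boss_top 0.67 [402.4 255. ] [[ 0.5227 -0.1907  0.048 ]]
gearbox 0.63 [241.4 259.4] [[0.5189 0.2529 0.    ]]
gearbox 0.61 [171.1 351.6] [[0.2658 0.4366 0.    ]]
gearbox 0.58 [401.9 253.4] [[ 0.5357 -0.1957  0.    ]]
seat 0.7 [233.2 257.1] [[0.5048 0.2578 0.12  ]]
seat 0.68 [166.  356.1] [[0.2527 0.4192 
[... 326 characters left out ...]
  ]]
{'clock': 0.8, 'joints': array([-1.36809898,  0.47696383,  0.02238861,  1.55539472, -0.01151657,
        1.1092895 , -0.08308554]), 'qvel': array([ 0.0003684 , -0.00289601,  0.0017214 ,  0.00097421, -0.00061155,
       -0.00282477, -0.00094847]), 'tau': array([ 1.45787527e-05, -5.96280098e+01,  1.60583127e+00, -2.81528020e+01,
        1.23527268e-02,  1.51422650e-03,  1.10687745e-05]), 'tcp_pos': array([0.20641591, 0.64268954, 0.23133419]), 'orientation': array([-4.86238286e-01, -3.10370645e+00, -1.18407252e-04]), 'contact_force': array([-0.13288939, -0.40790915, -0.11147935]), 'moment': array([0.01144301, 0.03439965, 0.03827799]), 'gripper_force': 0.0, 'grip_width': 0.0851362075033069}
```

View pics/scene0.png

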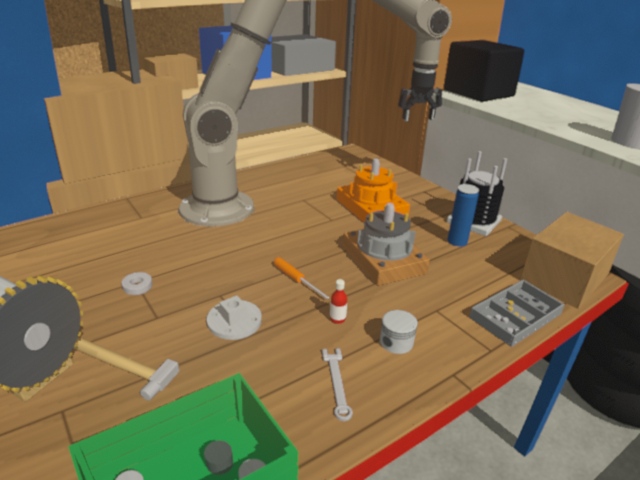

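View pics/top0.png

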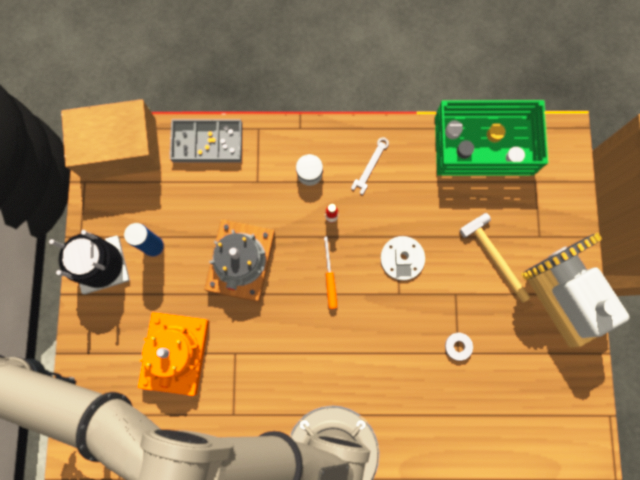

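Scene view: the flange is at (233,316), the grey gearbox at (386,245) and its orange look-alike at (373,195). In the top view they are at (403,258), (240,260) and (173,353). The grey gearbox on timber and the disc with the square boss fit the description; the bearing at (459,347) has no holes. One enlarged composite will confirm this.

```bash
python3 - <<'E'
from h import *
t=r.grab_frame('top');s=r.grab_frame('scene')
def crop(p,c,w,h,W=400,H=300):
    x,y=c;return cv2.resize(p['pixels'][y-h//2:y+h//2,x-w//2:x+w//2,::-1],(W,H),interpolation=cv2.INTER_CUBIC)
im=np.vstack([np.hstack([crop(t,(404,258),64,48),crop(t,(240,256),80,60)]),np.hstack([crop(s,(234,313),80,60),crop(s,(388,232),80,60)])])
cv2.imwrite('pics/c1.png',im)
np.save('t.npy',t,allow_pickle=True);np.save('s.npy',s,allow_pickle=True)
E
```

```text
(no output)
```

View pics/c1.png

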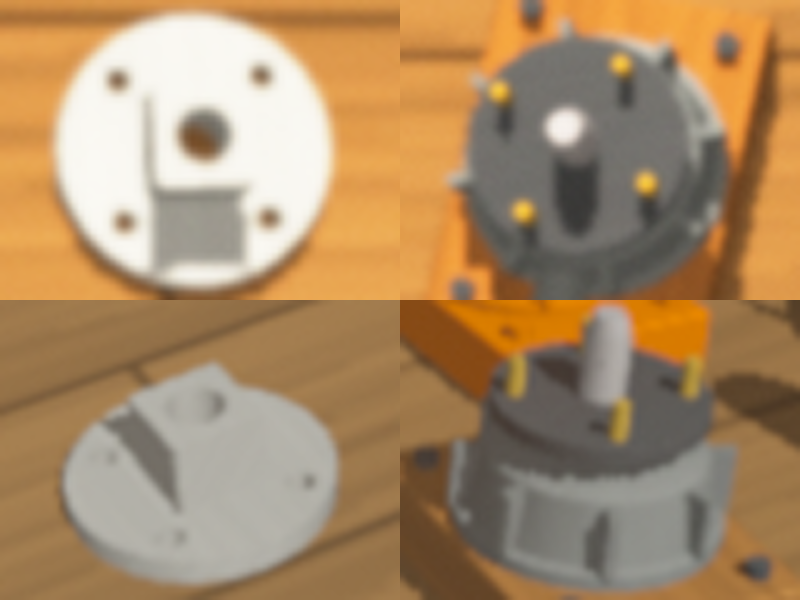

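The crop confirms the flange (square boss, bore, four holes) and the grey hub with a spigot and four brass studs. The hole and stud pixels are readable, so I'll compute poses from them.

```bash
python3 - <<'E'
from h import *
t=np.load('t.npy',allow_pickle=True).item();s=np.load('s.npy',allow_pickle=True).item()
f=lambda a,k,o:(np.array(a,float)+.5)/k-.5+o
def rep(n,P):
    c=P.mean(0);v=P-c;a=np.arctan2(v[:,1],v[:,0]);
    print(n,c.round(4),'rad',np.linalg.norm(v[:,:2],axis=1).round(4),'ang',np.degrees(np.angle(np.exp(4j*(a-np.pi/4)).mean())/4),((np.degrees(a)-45+45)%90-45).round(1));return c
hl=f([(118,80),(262,75),(124,222),(270,217)],6.25,[372,234])
st=f([(99,92),(221,65),(246,183),(124,211)],5,[200,226])
c=rep('holes',atz(t,hl,.012)); g=rep('studs',atz(t,st,.14))
print('disc c',atz(t,f([(193,150)],6.25,[372,234]),.012),'bore top',atz(t,f([(203,134)],6.25,[372,234]),.048),'spig',atz(t,f([(165,127)],5,[200,226]),.166))
print('scene bore',atz(s,f([(194,106)],5,[194,283]),.048),'stud tips',atz(s,f([(117,57),(222,103),(293,60)],5,[348,202]),.14),'spig',atz(s,f([(208,12)],5,[348,202]),.166))
o=r.get_obs();M=R.from_rotvec(o['orientation']).as_matrix();print(M.round(3), np.linalg.norm(o['tcp_pos'][:2]))
E
```

```text
holes [ 0.5226 -0.1956  0.012 ] rad [0.045  0.0455 0.0457 0.0452] ang 1.655224549465573 [1.8 1.6 1.4 1.9]
studs [0.5118 0.2528 0.14  ] rad [0.0452 0.0449 0.045  0.0449] ang 13.104423273058496 [13.3 12.8 13.3 13.1]
disc c [[ 0.52177565 -0.19539669  0.012     ]] bore top [[ 0.52268365 -0.19520957  0.048     ]] spig [[0.51254393 0.25280105 0.166     ]]
scene bore [[ 0.52116054 -0.19756504  0.048     ]] stud tips [[0.48631807 0.21333945 0.14      ]
 [0.55058597 0.22653637 0.14      ]
 [0.5360377  0.2886466  0.14      ]] spig [[0.50985361 0.25038816 0.166     ]]
[[-0.952  0.306 -0.   ]
 [ 0.306  0.952  0.   ]
 [ 0.     0.    -1.   ]] 0.6750326490989059
```

Both checks agree: hole and stud radii come out at 45 mm against 45.25. The flange is at (0.522,-0.196), turned 1.7°; the hub is at (0.5115,0.252), studs at 13.1°. I'll start moving.

```bash
cat > go.py <<'E'
import sys
from h import *
# go.py x y z yaw_deg(of tool y): total tool-frame numbers from the measured pose
x,y,z,a=map(float,sys.argv[1:5]);o=r.get_obs();M=R.from_rotvec(o['orientation']).as_matrix()
a=np.radians(a);Y=np.array([np.cos(a),np.sin(a),0]);Z=np.array([0,0,-1.]);T=np.c_[np.cross(Y,Z),Y,Z]
print('shift',(M.T@(np.array([x,y,z])-o['tcp_pos'])/.25).round(4),'turn',(R.from_matrix(M.T@T).as_rotvec()/(np.pi/2)).round(4))
print('t',o['clock'],'tcp',o['tcp_pos'].round(4),'yaw',np.degrees(np.arctan2(M[1,1],M[0,1])).round(2),'F',o['contact_force'].round(2),'M',o['moment'].round(2),'w',round(o['grip_width'],4),o['gripper_force'])
E
echo
```

Request:
apply_moves:
  rows:
    - [-0.82,-0.56,-0.06,0,0,-0.1]
    - [-0.82,-0.56,-0.06,0,0,-0.1]
    - [-0.82,-0.56,-0.06,0,0,-0.1]
    - [-0.82,-0.56,-0.06,0,0,-0.1]
    - [-0.82,-0.56,-0.06,0,0,-0.1]
  claw: 1
  newtons: 60

```text
clock: 1.52
tcp_pos: [0.3635, 0.4418, 0.2471]
orientation: [0.256, 3.129, -0.001]
contact_force: [-0.7, 0.3, 0.3]
grip_width: 0.0858
gripper_force: 0.0
```

```bash
python3 go.py 0.522 -0.0 0.25 91.7;python3 go.py 0.522 -0.196 0.25 91.7
```

```text
shift [-0.9132 -1.6403 -0.0084] turn [-0.0006  0.0015 -0.123 ]
t 1.525 tcp [0.3635 0.4418 0.2471] yaw 80.63 F [-0.68  0.31  0.25] M [0.02 0.04 0.  ] w 0.0858 0.0
shift [-1.0409 -2.4138 -0.0076] turn [-0.0006  0.0015 -0.123 ]
t 1.525 tcp [0.3635 0.4418 0.2471] yaw 80.63 F [-0.68  0.31  0.25] M [0.02 0.04 0.  ] w 0.0858 0.0
```

Request:
apply_moves:
  rows:
    - [-0.5,-0.9,0,0,0,-0.12]
    - [-0.5,-0.9,0,0,0,-0.12]
    - [-0.5,-0.9,0,0,0,-0.12]
    - [-0.5,-0.9,0,0,0,-0.12]
    - [-0.5,-0.9,0,0,0,-0.12]

```text
clock: 2.15
tcp_pos: [0.4492, 0.2011, 0.2466]
orientation: [-0.044, 3.141, -0.001]
contact_force: [-0.3, 0.0, -0.3]
grip_width: 0.0856
gripper_force: 0.0
```

```bash
python3 go.py 0.522 -0.196 0.25 91.7
```

```text
shift [-0.2469 -1.596  -0.0123] turn [-0.0005  0.0004 -0.0012]
t 2.15 tcp [0.4492 0.2011 0.2466] yaw 91.59 F [-0.32  0.02 -0.29] M [0.06 0.01 0.  ] w 0.0856 0.0
```

Request:
apply_moves:
  rows:
    - [-0.16,-0.95,0,0,0,0]
    - [-0.16,-0.95,0,0,0,0]
    - [-0.16,-0.95,0,0,0,0]
    - [-0.16,-0.95,0,0,0,0]
    - [-0.16,-0.95,0,0,0,0]

```text
clock: 2.78
tcp_pos: [0.4968, -0.0339, 0.2466]
orientation: [-0.045, 3.14, -0.002]
contact_force: [0.3, 0.8, 1.4]
grip_width: 0.0854
gripper_force: 0.0
```

Request:
apply_moves:
  rows:
    - [-0.08,-0.62,0.3,0,0,0]
    - [-0.08,-0.62,0.3,0,0,0]
    - [-0.08,-0.62,0.3,0,0,0]
    - [-0.08,-0.62,0.3,0,0,0]
    - [-0.08,-0.62,0.3,0,0,0]

```text
clock: 3.4
tcp_pos: [0.5222, -0.1825, 0.1711]
orientation: [0.059, -3.141, -0.002]
contact_force: [-0.1, 0.7, 0.5]
grip_width: 0.0852
gripper_force: 0.0
```

```bash
python3 go.py 0.522 -0.196 0.016 91.7
```

```text
shift [ 0.0027 -0.0547  0.6204] turn [ 0.0008 -0.0002  0.0049]
t 3.4 tcp [ 0.5222 -0.1825  0.1711] yaw 92.14 F [-0.1  0.7  0.5] M [ 0.05 -0.03 -0.04] w 0.0852 0.0
```

Request:
apply_moves:
  rows:
    - [0,-0.05,0.2,0,0,0]
    - [0,-0.055,0.4,0,0,0]
    - [0,-0.055,0.52,0,0,0.005]
    - [0,-0.055,0.58,0,0,0.005]
    - [0,-0.055,0.62,0,0,0.005]

```text
clock: 4.03
tcp_pos: [0.523, -0.1973, 0.0165]
orientation: [-0.046, 3.14, 0.001]
contact_force: [0.6, -0.4, 0.8]
grip_width: 0.0853
gripper_force: 0.0
```

Request:
apply_moves:
  rows:
    - [0,0,0,0,0,0]
    - [0,0,0,0,0,0]

```text
clock: 4.28
tcp_pos: [0.5228, -0.1988, 0.0173]
orientation: [-0.043, 3.14, -0.001]
contact_force: [-0.0, -0.5, 0.8]
grip_width: 0.0857
gripper_force: 0.0
```

```bash
python3 go.py 0.522 -0.196 0.016 91.7
```

```text
shift [0.0028 0.0113 0.0053] turn [-0.0002  0.0011 -0.0016]
t 4.275 tcp [ 0.5228 -0.1988  0.0173] yaw 91.55 F [-0.02 -0.47  0.81] M [-0.02  0.01 -0.03] w 0.0857 0.0
```

Request:
apply_moves:
  rows:
    - [0,0.008,0,0,0,0]
    - [0,0.008,0,0,0,0]
    - [0,0.008,0,0,0,0]
    - [0,0.008,0,0,0,0]
    - [0,0.008,0,0,0,0]
  claw: 0
  newtons: 60

```text
clock: 4.9
tcp_pos: [0.5221, -0.1965, 0.0169]
orientation: [-0.043, 3.141, 0.001]
contact_force: [-1.0, 1.8, 4.8]
grip_width: 0.0431
gripper_force: 62.6
```

Request:
apply_moves:
  rows:
    - [0,0,0,0,0,0]
    - [0,0,0,0,0,0]
    - [0,0,0,0,0,0]

```text
clock: 5.28
tcp_pos: [0.5222, -0.1966, 0.0169]
orientation: [-0.042, 3.141, 0.001]
contact_force: [-1.0, 1.8, 5.5]
grip_width: 0.0433
gripper_force: 62.6
```

```bash
python3 go.py 0.522 -0.196 0.016 91.7
```

```text
shift [0.0006 0.0022 0.0035] turn [ 0.0002  0.0004 -0.0017]
t 5.275 tcp [ 0.5222 -0.1966  0.0169] yaw 91.55 F [-0.98  1.76  5.54] M [ 0.25  0.25 -0.02] w 0.0433 62.56541132926941
```

Request:
apply_moves:
  rows:
    - [0,0,-0.05,0,0,0]
    - [0,0,-0.2,0,0,0]
    - [0,0,-0.4,0,0,0]
    - [0,0,-0.65,0,0,0]
    - [0,0,-0.85,0,0,0]

```text
clock: 5.9
tcp_pos: [0.5214, -0.1969, 0.2313]
orientation: [-0.041, 3.141, -0.0]
contact_force: [0.9, 0.5, -4.4]
grip_width: 0.0432
gripper_force: 62.8
```

Request:
apply_moves:
  rows:
    - [0,0.1,0,0,0,0]
    - [0,0.3,0,0,0,0]
    - [0,0.5,0,0,0,0]
    - [0,0.7,0,0,0,0]
    - [0,0.9,0,0,0,0]

```text
clock: 6.52
tcp_pos: [0.5148, 0.0293, 0.2289]
orientation: [0.041, -3.141, 0.0]
contact_force: [0.6, 0.7, -4.2]
grip_width: 0.0427
gripper_force: 62.7
```

```bash
python3 go.py 0.5115 0.252 0.23 103.1
```

```text
shift [-0.0101  0.8907 -0.0047] turn [-1.000e-04 -5.000e-04 -1.289e-01]
t 6.525 tcp [0.5148 0.0293 0.2289] yaw 91.5 F [ 0.55  0.68 -4.18] M [ 0.01 -0.12 -0.05] w 0.0427 62.74080365896225
```

Request:
apply_moves:
  rows:
    - [0,0.18,0,0,0,-0.03]
    - [-0.01,0.4,0,0,0,-0.07]
    - [-0.01,0.6,0,0,0,-0.1]
    - [-0.01,0.78,0,0,0,-0.13]
    - [-0.01,0.89,0,0,0,-0.13]

```text
clock: 7.15
tcp_pos: [0.5111, 0.253, 0.2286]
orientation: [0.367, -3.119, 0.0]
contact_force: [-0.3, -1.0, -4.6]
grip_width: 0.0434
gripper_force: 62.6
```

Request:
apply_moves:
  rows:
    - [0,0,0,0,0,0]
    - [0,0,0,0,0,0]
    - [0,0,0,0,0,0]

```text
clock: 7.52
tcp_pos: [0.5125, 0.249, 0.2288]
orientation: [0.359, -3.121, 0.001]
contact_force: [-0.2, -1.1, -4.0]
grip_width: 0.0432
gripper_force: 62.7
```

```bash
python3 go.py 0.5115 0.252 0.2 103.1; python3 - <<'E'
from h import *
t=r.grab_frame('top');s=r.grab_frame('scene')
np.save('t.npy',t,allow_pickle=True);np.save('s.npy',s,allow_pickle=True)
o=r.get_obs();z=o['tcp_pos'][2]-.0169;c=np.r_[o['tcp_pos'][:2],z]
out=[]
for p,nm in((t,'t'),(s,'s')):
    u,v=proj(p,c)[0].astype(int);x0,y0=u-40,v-60;print(nm,x0,y0)
    out.append(cv2.resize(p['pixels'][y0:y0+120,x0:x0+80,::-1],(400,600),interpolation=cv2.INTER_CUBIC))
cv2.imwrite('pics/c2.png',np.hstack(out))
E
```

```text
shift [0.001  0.0125 0.1151] turn [-0.0004 -0.0003  0.0002]
t 7.525 tcp [0.5125 0.249  0.2288] yaw 103.11 F [-0.18 -1.1  -4.03] M [-0.04 -0.02  0.01] w 0.0432 62.73369982838631
t 191 187
s 351 127
```

View pics/c2.png

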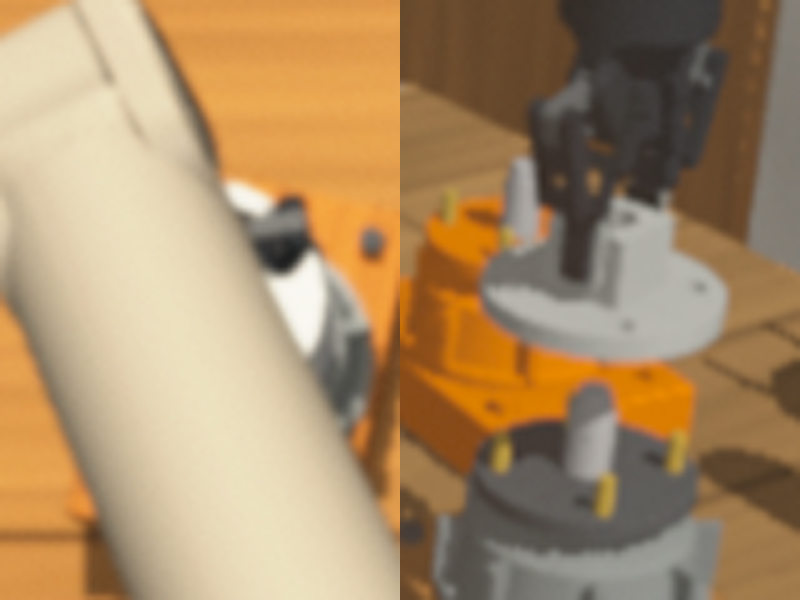

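The top view is blocked by the arm. The scene view shows the flange hanging level, its disc centre near tile (604,280), above the spigot tip at (592,385), with nothing touching. The spigot taper gives 5 mm of capture, so I'll correct the y offset and lower to just above the tip.

Request:
apply_moves:
  rows:
    - [0,0.006,0.03,0,0,0]
    - [0,0.012,0.07,0,0,0]
    - [0,0.012,0.11,0,0,0]
    - [0,0.012,0.14,0,0,0]
    - [0,0.012,0.14,0,0,0]

```text
clock: 8.25
tcp_pos: [0.5112, 0.2533, 0.1929]
orientation: [0.362, -3.119, 0.001]
contact_force: [1.3, -0.4, -5.1]
grip_width: 0.0431
gripper_force: 62.7
```

```bash
python3 go.py 0.5113 0.252 0.172 103.1; python3 - <<'E'
from h import *
s=r.grab_frame('scene');o=r.get_obs();save(s,'s3_full.png')
a=np.linspace(0,6.283,200);C=np.c_[.06*np.cos(a),.06*np.sin(a),0*a]
def box(c): 
    q=proj(s,np.r_[C+c,C+c+[0,0,.012]]);return q.min(0).round(2),q.max(0).round(2)
c=np.r_[o['tcp_pos'][:2],o['tcp_pos'][2]-.0169];print('pred disc box',box(c),'d/dx',box(c+[.005,0,0]),'d/dy',box(c+[0,.005,0]))
for d in r.outline_of(s,'flange')[:2]:print(d['conf'],d['rect'])
b=proj(s,c).ravel().astype(int)-[40,30];print('tile',b)
h=np.array([.5113,.252,0]);print('spigot axis pred',proj(s,h+[0,0,.12]),proj(s,h+[0,0,.166]))
cv2.imwrite('pics/c3.png',cv2.resize(s['pixels'][b[1]:b[1]+75,b[0]:b[0]+80,::-1],(640,600),interpolation=cv2.INTER_CUBIC))
E
```

```text
shift [ 0.0007 -0.005   0.0835] turn [-0.0004 -0.001   0.0015]
t 8.25 tcp [0.5112 0.2533 0.1929] yaw 103.24 F [ 1.32 -0.38 -5.07] M [-0.05  0.01  0.01] w 0.0431 62.73157976567745
pred disc box (array([367.05, 185.71]), array([415.75, 211.44])) d/dx (array([368.33, 186.41]), array([417.18, 212.27])) d/dy (array([368.57, 185.3 ]), array([417.18, 210.93]))
0.6 [367.1, 187.4, 44.0, 25.7]
tile [351 170]
spigot axis pred [[388.15705878 220.12108682]] [[390.06349418 204.07317885]]
```

View pics/c3.png

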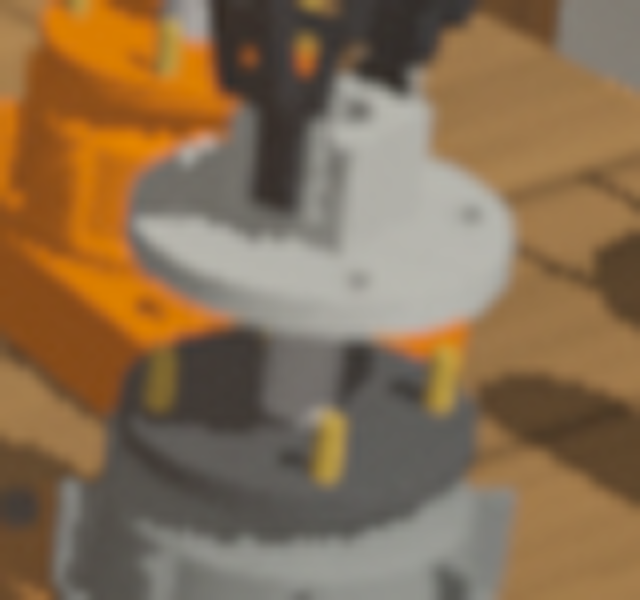

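The disc's box matches its model to about 0.5 px (x 367–415.5), and the spigot base is at the predicted column (388). I'll lower gently onto the taper.

Request:
apply_moves:
  rows:
    - [0,-0.003,0.02,0,0,0]
    - [0,-0.004,0.04,0,0,0]
    - [0,-0.004,0.055,0,0,0]
    - [0,-0.004,0.07,0,0,0]
    - [0,-0.004,0.07,0,0,0]

```text
clock: 8.98
tcp_pos: [0.5117, 0.2525, 0.1759]
orientation: [0.362, -3.12, 0.0]
contact_force: [-0.3, 0.8, -4.4]
grip_width: 0.0432
gripper_force: 62.7
```

```bash
python3 go.py 0.5113 0.252 0.167 103.1
```

```text
shift [ 0.002  -0.0017  0.0357] turn [-0.0001 -0.0004  0.0016]
t 8.975 tcp [0.5117 0.2525 0.1759] yaw 103.24 F [-0.35  0.83 -4.36] M [-0.02  0.04 -0.02] w 0.0432 62.73216001689434
```

Request:
apply_moves:
  rows:
    - [0,-0.002,0.01,0,0,0]
    - [0,-0.002,0.02,0,0,0]
    - [0,-0.002,0.03,0,0,0]
    - [0,-0.002,0.03,0,0,0]
    - [0,-0.002,0.03,0,0,0]

```text
clock: 9.6
tcp_pos: [0.512, 0.2522, 0.1688]
orientation: [-0.362, 3.121, 0.0]
contact_force: [-0.3, -1.1, -4.1]
grip_width: 0.0432
gripper_force: 62.7
```

```bash
python3 go.py 0.5113 0.252 0.160 103.1
```

```text
shift [ 0.003  -0.      0.0352] turn [0.     0.     0.0016]
t 9.6 tcp [0.512  0.2522 0.1688] yaw 103.24 F [-0.3  -1.12 -4.15] M [-0.03 -0.02  0.04] w 0.0432 62.73205988109112
```

Request:
apply_moves:
  rows:
    - [0,0,0.01,0,0,0]
    - [0,0,0.02,0,0,0]
    - [0,0,0.03,0,0,0]
    - [0,0,0.034,0,0,0]
    - [0,0,0.034,0,0,0]

```text
clock: 10.22
tcp_pos: [0.512, 0.2522, 0.1602]
orientation: [0.362, -3.12, 0.0]
contact_force: [-0.2, -1.2, -5.0]
grip_width: 0.0427
gripper_force: 62.7
```

```bash
python3 go.py 0.5113 0.252 0.150 103.1
```

```text
shift [0.0027 0.     0.0407] turn [-0.     -0.0001  0.0016]
t 10.225 tcp [0.512  0.2522 0.1602] yaw 103.24 F [-0.21 -1.15 -4.98] M [ 0.05  0.03 -0.  ] w 0.0427 62.73290678858757
```

Over the spigot with no contact, underside at about 0.143. Next I'll creep onto the stud tips and watch the force.

Request:
apply_moves:
  rows:
    - [0,0,0.006,0,0,0]
    - [0,0,0.012,0,0,0]
    - [0,0,0.018,0,0,0]
    - [0,0,0.022,0,0,0]
    - [0,0,0.022,0,0,0]

```text
clock: 10.85
tcp_pos: [0.5119, 0.2522, 0.1547]
orientation: [0.362, -3.12, 0.0]
contact_force: [-0.4, -0.4, -3.3]
grip_width: 0.0434
gripper_force: 62.7
```

```bash
python3 go.py 0.5113 0.252 0.150 103.1
```

```text
shift [ 0.0026 -0.0001  0.0187] turn [-0.     -0.0001  0.0016]
t 10.85 tcp [0.5119 0.2522 0.1547] yaw 103.25 F [-0.35 -0.45 -3.3 ] M [0.01 0.03 0.02] w 0.0434 62.73305743932724
```

Request:
apply_moves:
  rows:
    - [0,0,0.004,0,0,0]
    - [0,0,0.008,0,0,0]
    - [0,0,0.012,0,0,0]
    - [0,0,0.012,0,0,0]

```text
clock: 11.35
tcp_pos: [0.5119, 0.2522, 0.1517]
orientation: [0.362, -3.12, 0.0]
contact_force: [-1.1, -0.8, -4.7]
grip_width: 0.0433
gripper_force: 62.7
```

```bash
python3 go.py 0.5113 0.252 0.150 103.1
```

```text
shift [ 0.0025 -0.      0.0067] turn [-0.     -0.0001  0.0016]
t 11.35 tcp [0.5119 0.2522 0.1517] yaw 103.25 F [-1.09 -0.79 -4.72] M [ 0.03  0.02 -0.01] w 0.0433 62.73381672799587
```

The underside is about 5 mm below the stud tips and still carries no load, so the holes have found the studs. Sliding down.

Request:
apply_moves:
  rows:
    - [0,0,0.008,0,0,0]
    - [0,0,0.016,0,0,0]
    - [0,0,0.024,0,0,0]
    - [0,0,0.032,0,0,0]
    - [0,0,0.036,0,0,0]

```text
clock: 11.98
tcp_pos: [0.5119, 0.2521, 0.1426]
orientation: [0.362, -3.12, 0.0]
contact_force: [-0.0, 0.2, -3.4]
grip_width: 0.0429
gripper_force: 62.7
```

```bash
python3 go.py 0.5113 0.252 0.137 103.1
```

```text
shift [0.0026 0.     0.0224] turn [-0.     -0.0001  0.0016]
t 11.975 tcp [0.5119 0.2521 0.1426] yaw 103.24 F [-0.04  0.19 -3.42] M [-0.04  0.01 -0.  ] w 0.0429 62.730433344841
```

Request:
apply_moves:
  rows:
    - [0,0,0.005,0,0,0]
    - [0,0,0.01,0,0,0]
    - [0,0,0.015,0,0,0]
    - [0,0,0.018,0,0,0]
    - [0,0,0.018,0,0,0]

```text
clock: 12.6
tcp_pos: [0.512, 0.2521, 0.1382]
orientation: [0.362, -3.121, 0.0]
contact_force: [1.2, 0.5, -4.7]
grip_width: 0.0429
gripper_force: 62.7
```

```bash
python3 go.py 0.5113 0.252 0.137 103.1
```

```text
shift [0.0027 0.     0.0049] turn [-0.     -0.0001  0.0016]
t 12.6 tcp [0.512  0.2521 0.1382] yaw 103.24 F [ 1.19  0.46 -4.74] M [ 0.12 -0.02 -0.03] w 0.0429 62.733405232429504
```

Small steps until contact shows.

Request:
apply_moves:
  rows:
    - [0,0,0.002,0,0,0]
    - [0,0,0.004,0,0,0]
    - [0,0,0.004,0,0,0]

```text
clock: 12.98
tcp_pos: [0.512, 0.2521, 0.1373]
orientation: [0.362, -3.121, -0.0]
contact_force: [-0.5, 0.0, -4.5]
grip_width: 0.0433
gripper_force: 62.7
```

Request:
apply_moves:
  rows:
    - [0,0,0.001,0,0,0]
    - [0,0,0.002,0,0,0]
    - [0,0,0.002,0,0,0]

```text
clock: 13.35
tcp_pos: [0.512, 0.2521, 0.1369]
orientation: [-0.362, 3.121, 0.0]
contact_force: [0.1, -0.9, -2.9]
grip_width: 0.0435
gripper_force: 63.0
```

```bash
python3 go.py 0.5113 0.252 0.137 103.1
```

```text
shift [ 0.0029  0.0001 -0.0004] turn [0.0001 0.     0.0015]
t 13.35 tcp [0.512  0.2521 0.1369] yaw 103.24 F [ 0.1  -0.85 -2.94] M [ 0.04  0.11 -0.02] w 0.0435 63.014444187283516
```

Request:
apply_moves:
  rows:
    - [0,0,0.001,0,0,0]
    - [0,0,0.002,0,0,0]
    - [0,0,0.002,0,0,0]

```text
clock: 13.72
tcp_pos: [0.512, 0.2522, 0.1368]
orientation: [-0.362, 3.121, 0.0]
contact_force: [-3.3, -1.8, 5.8]
grip_width: 0.043
gripper_force: 63.7
```

```bash
python3 go.py 0.5113 0.252 0.137 103.1
```

```text
shift [ 0.003   0.0001 -0.0006] turn [0.0001 0.0001 0.0015]
t 13.725 tcp [0.512  0.2522 0.1368] yaw 103.24 F [-3.32 -1.81  5.79] M [-0.31  0.76 -0.01] w 0.043 63.72212916612625
```

Contact at 0.1368, the expected home height, with about 10 N. Releasing.

Request:
apply_moves:
  rows:
    - [0,0,0,0,0,0]
    - [0,0,0,0,0,0]
    - [0,0,0,0,0,0]
    - [0,0,0,0,0,0]
    - [0,0,0,0,0,0]
  claw: 1

```text
clock: 14.35
tcp_pos: [0.5121, 0.2522, 0.1363]
orientation: [-0.362, 3.121, 0.0]
contact_force: [-0.0, 1.2, 0.8]
grip_width: 0.0856
gripper_force: 0.0
```

Request:
apply_moves:
  rows:
    - [0,0,-0.04,0,0,0]
    - [0,0,-0.12,0,0,0]
    - [0,0,-0.25,0,0,0]
    - [0,0,-0.4,0,0,0]
    - [0,0,-0.5,0,0,0]

```text
clock: 14.98
tcp_pos: [0.5126, 0.2523, 0.264]
orientation: [-0.362, 3.118, 0.002]
contact_force: [0.7, 0.8, -0.6]
grip_width: 0.0851
gripper_force: 0.0
```

```bash
python3 go.py 0.5113 0.252 0.26 103.1; python3 - <<'E'
from h import *
s=r.grab_frame('scene')
a=np.linspace(0,6.283,200);C=np.c_[.06*np.cos(a),.06*np.sin(a),0*a]+[.5115,.252,.12]
q=proj(s,np.r_[C,C+[0,0,.012]]);print(q.min(0),q.max(0),proj(s,[.5115,.252,.168]))
cv2.imwrite('pics/c4.png',cv2.resize(s['pixels'][185:260,348:428,::-1],(640,600),interpolation=cv2.INTER_CUBIC))
E
```

```text
shift [ 0.0054 -0.      0.016 ] turn [0.0006 0.0016 0.0014]
t 14.975 tcp [0.5126 0.2523 0.264 ] yaw 103.23 F [ 0.65  0.83 -0.64] M [-0.01  0.    0.  ] w 0.0851 0.0
[364.77915761 205.25275838] [412.35877981 231.97774528] [[390.20120271 203.39262654]]
```

View pics/c4.png

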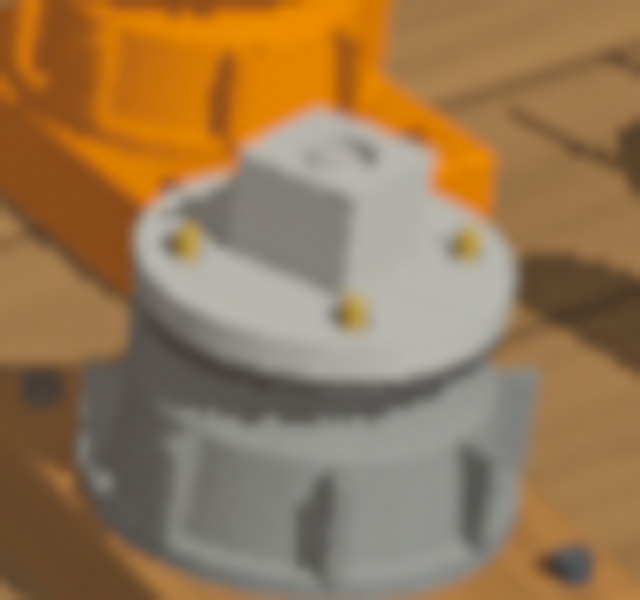

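The picture shows the flange flat on the hub, three stud ends standing above the disc at (188,243), (352,315) and (467,245), and its box matching the home prediction. Handing in.

```bash
python3 -c "
from bench import r
print(r.hand_in())"
```

```text
the job is handed in; nothing more can be done
None
```

The flange is seated flat on the grey hub with its holes over the studs and the gripper clear; I turned it to the measured stud angle before lowering, so it slid on without turning by feel, and handed in at about 15 s.

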